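# Clamp the jar in the board's crank vise

### The job

The jar stands loose in the clamp on the bamboo board. Take the crank by its black turning grip and wind it clockwise until the jaw holds the jar firmly against the back jaw: the sprung rubber pad must be clearly pressed in (about half of its travel), but not bottomed out, as the glass must not be overloaded. Leave the jar upright, let go of the crank, and do not knock over or push away the things around the clamp.

Things in the scene. Friction and masses are not known exactly. Their poses are not given: they have to be found in the camera images.
- clamp: Jar clamp (a small vise) on a bamboo board, fixed. Origin on the counter under the middle of the clamp's mouth; z up; jaws slide along y (back jaw at +y, nearer the robot; moving jaw and crank at -y, farther out); -x is to the robot's right. Board 240 (x) x 370 (y) x 18 mm, centred at y = -65 mm. Jaws 60 mm wide, z = 27 to 72 mm.
- bed (a point): Middle of the aluminium bed's top, 26 mm above the counter, axes as the clamp's. The jar slides along it. The rubber face of the fixed back jaw stands anywhere from y = +36 to +50 mm from here (set differently each time, not told); it does not give.
- crank_hub (a point): Point on the crank's shaft axis, at (0, -165, 90) mm in the clamp's frame and with the clamp's axes. The shaft leans 30 degrees from vertical towards the clamp's -x, that is along (-0.5, 0, 0.866). The steel crank arm, 14 mm wide, lies 4 to 12 mm from here along the shaft; its black grip stands on it parallel to the shaft, 42 mm off the axis.
- crank (a joint): Crank angle (rad), 0 to 18.5, grows clockwise seen looking down the shaft (tightening). At 0 the arm points down the slope to the clamp's -x, at pi/2 to +y, at pi up the slope. The jaw moves 4 mm per rad (25 mm a turn). Drag 0.3 N m, 7 N at the moving grip (less once it is held still), 1 N more for each 10 N of clamping force; it stays where it is left.
- crank_grip (a point): Middle of the crank's black grip, a freely spinning cylinder, 22 mm in diameter, 40 mm long, parallel to the shaft. It lies 33 mm from crank_hub along the shaft and 42 mm off the shaft axis; its z axis is the shaft's direction. The grip spins on its pin, so a gripper holding it need not turn with the crank.
- jaw: Moving jaw, 60 mm wide, grey, with a black rubber pad. Origin: bottom middle of the pad's unpressed face, 27 mm above the counter; it closes along the clamp's +y. The pad is sprung: it gives up to 9 mm into the jaw at 8 N per mm, then is bottomed out. Half pressed (36 N) is a firm hold; under 2 mm is loose, over 8 mm is too much.
- rail: Steel utensil rail, fixed: a 12 mm bar 250 mm above the counter along its y, 460 mm long, on two posts at y = -230 and +230 mm; two utensils hang at y = +135 and +190 mm. Origin on the counter under the bar's middle. The bar runs over the upslope part of the crank's circle, so a gripper held upright there meets it.
- jar: Amber glass jar with a steel lid, 60 mm in diameter, 95 mm tall, about 350 g; origin at the centre of its underside, z up. It stands loose on the bed between the jaws and slides as the jaw pushes it to the back jaw.
- mug: Black mug, 80 mm in diameter, 90 mm tall, origin at the centre of its underside. To be left alone.
- pod_a: Black coffee capsule, 52 mm in diameter, 33 mm tall, on the board; origin at the centre of its underside. To be left alone.
- pod_b: The second such capsule. To be left alone.
- tin: Dark square sugar tin with lid, 104 mm wide, 160 mm tall with its handle, left of the clamp; origin at the centre of its underside. To be left alone.
- shaker: Steel salt shaker, 40 mm in diameter, 82 mm tall, on the board left of the crank; origin at the centre of its underside. To be left alone.
- spoon: Cooking spoon lying on the counter to the right of the board. To be left alone.
There are look-alikes about, which are no part of the job. Leave any green look-alike of the jar alone.

How it is judged (in metres and radians):
On the way:
1. the jaw has been wound onto the jar (contact force between jaw and jar above 4 N), for 0.1 s.
At the end, for the whole second after the job is handed in: The jaw presses the jar with 16 to 64 N (pad 2 to 8 mm in), the jar standing on the bed, upright within 0.1 rad and at rest, with the crank let go (contact force between jaw and jar between 16 and 64 N and angle between jar's own z axis and vertical below 0.1 rad and z of jar in the frame of clamp below 0.032 m and linear speed of jar below 0.01 m/s); the robot touches nothing.
It fails at once if the jar was overloaded (over 85 N) (contact force between jaw and jar above 85 N).
It fails at once if a thing beside the clamp was pushed away (30 mm) (distance of any of mug, pod_a, pod_b, tin, shaker, spoon from where it was at the start of the episode above 0.03 m).
It fails at once if a thing beside the clamp was knocked over (angle between any of mug, pod_a, pod_b, tin, shaker's own z axis and vertical above 0.5 rad).
It also fails if it takes over 64 s, if anything falls off the work surface, if the arm or the gripper's body presses on something with over 40 N, if the wrist force passes 120 N, or if a joint passes its speed limit or range.

### The arm

A 6-joint arm with a two-finger parallel gripper is mounted at the origin on the work surface. World frame = base frame: x ahead of the robot, y to its left, z up, the work surface at z = 0. Lengths are in mm, angles in rad, forces in N, time in s.
With the tool pointing down it reaches from about 150 to 775 mm from the base axis. Payload 6.1 kg.
Tool frame: the origin (TCP) lies on the mounting face of the last link; the fingertips stand 173 mm ahead of it and the grasp point (between the pads) lies 155 mm ahead of it; z points along the fingers, y is the line along which they close (so a half turn about z gives the same grasp; the last joint's range is limited). The gripper opens to 85 mm and grips with 20 to 120 N. Pads are 22 mm wide; open, the fingers measure 114 mm over their backs; the gripper's body (76 mm by 85 mm) begins 54 mm behind the grasp point. The pads swing forward as they close: fully open they stand 13 mm farther back than shut.
Start: joints at [1.145, 0.126, -0.04, 1.405, 0, 1.571], TCP at [216.843, 478.109, 404.695] pointing down, gripper open.
Joint ranges: [-2.72, 2.72], [-0.95, 1.95], [-1.27, 1.35], [-1.78, 2.02], [-1.46, 1.47], [-3.14, 3.14]. Speed limits (rad/s): [2.39, 2.39, 3.01, 3.14, 3.14, 3.14].

### API

Orientations are given as [roll, pitch, yaw] about the fixed x, y, z axes, in that order (R = Rz(yaw) Ry(pitch) Rx(roll)).
In Python, from bench import arm gives the robot as it stands. The module is installed in compiled form; this text tells all that it offers.
- The arm moves only by the shell command python3 -m inch 'ROWS'. ROWS is JSON, one flat list of numbers, 7 for each row, row after row: the shift along the tool's x, y, z in cm, then the turn, a rotation vector about the tool's x, y, z in degrees, then the opening, from -1 (shut) to 1 (fully open). In form: [x, y, z, rx, ry, rz, hand, x, y, z, rx, ry, rz, hand, ...]. A call has 1 to 20 rows; each row shifts and turns the commanded pose from where the row before left it, along the tool's axes as they then stand; what a row does not reach is not made up. A row lasts 1/10 s, in which the tool goes at most 50 mm and 8.59 degrees, less where a joint would pass 70% of its speed; a pose out of reach is approached as far as the arm can. A call is refused whole if a number of a shift passes 5 or a number of a turn 8.59, either way. A call with a gripper value outside its range is refused whole. The fingers move at their own pace and stop on an object; the grip force is fixed at half the most. Time passes only in rows, so rows that do not move let the fingers close. It gives the time, the measured TCP pose, the force, the opening and the grip force at its end, in the units of the state.
- arm.get_state(): the state, without advancing time (a new reading comes with each control period).
- arm.camera(name): name is "scene" or "top" or "wrist"; returns a dict with "image" (420x560x3 uint8, red, green, blue), "vertical_fov" (degrees; the focal length in pixels is half the picture's height over the tangent of half this angle, whatever the lens; pixels are square), "cx", "cy" (the principal point, pixels), "dist_coeffs" ([k1, k2, p1, p2, k3] as OpenCV has them; the pictures are not rectified), "R" (3x3) and "t" (3): a world point X has camera coordinates R X + t. Camera axes: x right, y down, z forward; pixel columns grow to the right and rows downward; lengths in mm; the calibration is good to about 2 mm. A picture is of the moment at which its call begins. There is no depth.
- arm.close_job(): hands the job in; it is judged then, once.
Trained networks look in the newest picture that a camera, given by its name, has taken for a name from the list of things; names that differ only in an ending like _2 or _b are one class to them, and where a whole thing is asked for, a point or a joint stands for the part that bears it (a point fixed in the world has none). Each returns a list of dicts, best first, with "conf" (0 to 1); they miss things now and then, are a little off and sometimes report something else, mostly with a low value. They report only what shows in the picture. A call takes as long as a camera call. They do not tell look-alikes from the thing itself.
- arm.spot_in(query, camera): "uv" ([column, row] in pixels, amid what is visible of it).
- arm.masks_of(query, camera): "pixels" (420x560 bool, what is visible of it) and "uv" ([column, row] in pixels, amid what is visible of it).
- arm.place_of(query, camera): "uv" ([column, row] in pixels: a listed point, or the origin of a listed thing).
The state is a dict: "clock": time; "q": joint angles; "dq": joint speeds; "joint_torque": joint torques, N m; "eef_pos": TCP position; "orientation": TCP orientation; "ft_force": force on the tool from outside, world axes, zero at the start; "ft_torque": the same for the moment, N m; "finger_gap": opening from 0.0 (shut) to 1.0 (fully open); "grasp_force": force on a finger pad.
Only numpy, scipy, OpenCV 4.12 (cv2) and the standard library are available. Lean on these libraries where they do the work, as an engineer would, in place of code of your own. Each camera call takes 0.05 s, during which the arm holds its last target. There are 200 camera calls.

## Working session

There is one attempt and no reset: what is moved stays moved. The work goes in short steps, Python scripts to look and compute and a shell command to move; the robot and the scene stay as the last step left them, time stands still between calls to the robot, and variables do not carry over. Pictures are saved under pics/ and viewed, at most 10 in all, crops included, and the job is handed in when it is done.

```bash
mkdir -p pics; cat > h.py <<'E'
import numpy as np, cv2
from bench import arm
from scipy.spatial.transform import Rotation as Ro
def cam(n):
    c=arm.camera(n); c['R']=np.array(c['R']);c['t']=np.array(c['t']);f=210/np.tan(np.radians(c['vertical_fov'])/2)
    c['K']=np.array([[f,0,c['cx']],[0,f,c['cy']],[0,0,1]]);c['d']=np.array(c['dist_coeffs'],float);return c
def proj(c,X):
    return cv2.projectPoints(np.array(X,float).reshape(-1,3),cv2.Rodrigues(c['R'])[0],c['t'].astype(float),c['K'],c['d'])[0].reshape(-1,2)
def ray(c,uv):
    p=cv2.undistortPoints(np.array(uv,float).reshape(1,1,2),c['K'],c['d']).ravel()
    d=c['R'].T@np.array([p[0],p[1],1]);return -c['R'].T@c['t'],d/np.linalg.norm(d)
def onz(c,uv,z):
    o,d=ray(c,uv);return o+d*(z-o[2])/d[2]
def tri(rs):
    A=sum(np.eye(3)-np.outer(d,d) for o,d in rs);b=sum((np.eye(3)-np.outer(d,d))@o for o,d in rs);return np.linalg.solve(A,b)
def save(c,n): cv2.imwrite('pics/'+n,c['image'][:,:,::-1])
E
python3 - <<'E'
from h import *
np.set_printoptions(precision=1,suppress=True)
C={n:cam(n) for n in('scene','top')}
for n,c in C.items():
    save(c,n+'0.png')
for q in['clamp','bed','crank_hub','crank_grip','jaw','rail','jar','mug','pod_a','tin','shaker','spoon']:
    for n in C: print(q,n,[(np.round(r['uv']),round(r['conf'],2)) for r in arm.place_of(q,n)][:4])
im=np.vstack([C['scene']['image'],C['top']['image']])
cam('wrist')
print(arm.get_state())
E
```

```text
clamp scene [(array([345., 223.]), 0.79), (array([382., 211.]), 0.71)]
clamp top [(array([197., 204.]), 0.55)]
bed scene [(array([350., 222.]), 0.74)]
bed top [(array([197., 200.]), 0.64)]
crank_hub scene [(array([340., 259.]), 0.79), (array([369., 263.]), 0.62)]
crank_hub top [(array([209., 126.]), 0.76)]
crank_grip scene [(array([335., 243.]), 0.41)]
crank_grip top [(array([210., 144.]), 0.55)]
jaw scene [(array([343., 244.]), 0.87), (array([418., 217.]), 0.72)]
jaw top [(array([199., 173.]), 0.94)]
rail scene []
rail top [(array([196., 202.]), 0.28)]
jar scene [(array([415., 178.]), 0.89), (array([369., 162.]), 0.81), (array([347., 221.]), 0.74), (array([260., 213.]), 0.58)]
jar top [(array([155., 297.]), 0.95), (array([195., 200.]), 0.87), (array([297., 219.]), 0.86), (array([111., 271.]), 0.66)]
mug scene [(array([419., 218.]), 0.87)]
mug top [(array([114., 212.]), 0.65), (array([195., 200.]), 0.52)]
pod_a scene [(array([315., 230.]), 0.75), (array([379., 209.]), 0.62), (array([367., 266.]), 0.51)]
pod_a top [(array([233., 191.]), 0.92), (array([154., 220.]), 0.35)]
tin scene [(array([414., 270.]), 0.82)]
tin top [(array([131., 148.]), 0.73)]
shaker scene [(array([368., 264.]), 0.56)]
shaker top [(array([171., 139.]), 0.82)]
spoon scene [(array([314., 231.]), 0.74), (array([155., 223.]), 0.73)]
spoon top [(array([422., 201.]), 0.65)]
{'clock': 1.35, 'q': array([ 1.1,  0.1, -0. ,  1.4, -0. ,  1.6]), 'dq': array([ 0., -0.,  0., -0., -0.,  0.]), 'joint_torque': array([ -0. , -43.6,  35.3,   0. ,  -0. ,   0. ]), 'eef_pos': array([216.8, 478.1, 404.7]), 'orientation': array([-3.1,  0. ,  2.7]), 'ft_force': array([-0. , -0.3, -0.3]), 'ft_torque': array([-0. , -0.1, -0. ]), 'grasp_force': 0.0, 'finger_gap': 0.995513000992144}
```

View pictures.

View pics/scene0.png

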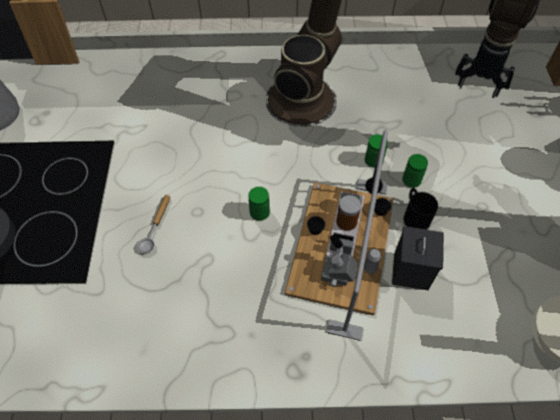

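View pics/top0.png

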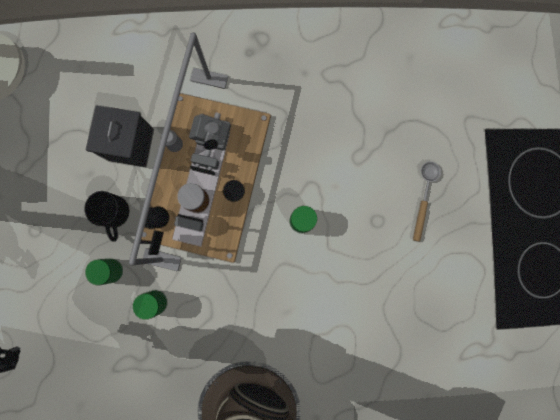

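Scene picture: the amber jar with a steel lid stands in the clamp at (349,210). The green look-alikes are at (260,203), (375,151) and (415,170). In the top picture the jar is at (192,197), the crank at (210,130), and the rail runs to the left of both.

Next I fit the clamp pose and check it with an overlay.

```bash
cat >> h.py <<'E'
def T(p): # p=[x,y,yaw] clamp pose
    c,s=np.cos(p[2]),np.sin(p[2]); R=np.array([[c,-s,0],[s,c,0],[0,0,1]]); return R,np.array([p[0],p[1],0])
def cw(p,X):
    R,t=T(p); return np.array(X,float).reshape(-1,3)@R.T+t
S=np.array([-.5,0,.8660254]);HUB=np.array([0,-165,90.])
def grip(th,h=33):
    return HUB+h*S+42*(np.cos(th)*np.array([-.866,0,-.5])+np.sin(th)*np.array([0,1,0]))
E
python3 - <<'E'
from h import *
from scipy.optimize import least_squares
np.set_printoptions(precision=2,suppress=True)
C={n:cam(n) for n in('scene','top')}
obs={'top':[((0,0,0),(197,204)),((0,0,26),(197,200)),((0,-165,90),(209,126)),((-120,-250,18),(272,113)),((120,-250,18),(184,95)),((-120,120,18),(235,262))],
'scene':[((0,0,0),(345,223)),((0,0,26),(350,222)),((0,-165,90),(340,259)),((-120,-250,18),(286,294)),((120,-250,18),(376,313)),((-120,120,18),(314,186))]}
def res(p): return np.concatenate([(proj(C[n],cw(p,[o[0] for o in obs[n]]))-[o[1] for o in obs[n]]).ravel() for n in C])
b=onz(C['top'],(197,200),26)
r=least_squares(res,[b[0],b[1],np.pi/2],loss='soft_l1',f_scale=2);p=r.x
print(p);print(res(p).reshape(-1,2))
np.save('p.npy',p)
out=[]
box=dict(scene=(265,165,140,160),top=(130,75,160,200))
for n,c in C.items():
    k=4 if n=='scene' else 3.0
    u,v,w,h=box[n];k=560/h*1.0
    im=cv2.resize(c['image'][v:v+h,u:u+w],None,fx=k,fy=k,interpolation=cv2.INTER_CUBIC)[:560]
    out.append(im[:, :390].copy()); im=out[-1]
    def dot(X,col):
        for q in proj(c,cw(p,X)): cv2.circle(im,tuple(int(a) for a in (q-[u,v])*k),2,col,-1)
    dot([(x,y,18) for x in(-120,120) for y in(-250,120)],(255,0,0)); dot([HUB],(255,0,255))
    dot([grip(t,8) for t in np.arange(0,6.3,np.pi/4)],(0,255,255))
    dot([grip(0,33)],(255,255,0)); dot([grip(np.pi/2,33)],(0,255,0))
hh=min(o.shape[0] for o in out)
cv2.imwrite('pics/crop1.png',np.hstack([o[:hh] for o in out])[:,:,::-1])
E
```

```text
[503.22 109.29   1.31]
[[ 0.42  2.5 ]
 [-3.64 -1.19]
 [-1.75  2.36]
 [-1.06 -1.52]
 [-0.13 -0.38]
 [-0.78 -5.02]
 [ 0.77 -1.92]
 [-0.9   0.99]
 [ 0.41  1.4 ]
 [-2.18 -0.64]
 [-9.72 -3.78]
 [-0.97  0.41]]
```

View pics/crop1.png

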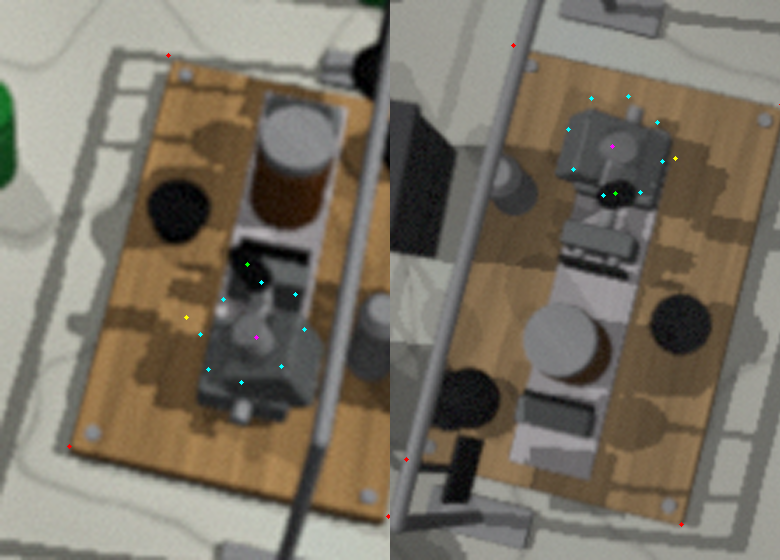

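The overlay shows the crank grip lying towards +y, near pi/2, at scene crop (250,265) and top crop (615,193). The board corners are slightly off, so I refit using the corners read from the crop.

```bash
python3 - <<'E'
from h import *
from scipy.optimize import least_squares
np.set_printoptions(precision=2,suppress=True)
C={n:cam(n) for n in('scene','top')}
t=lambda a,b:(130+(a-390)/2.8,75+b/2.8); s=lambda a,b:(265+a/3.5,165+b/3.5)
obs={'top':[((0,-165,90),(209,126)),((-120,-250,18),t(778,106)),((120,-250,18),t(531,52)),((-120,120,18),t(684,522))],
'scene':[((0,-165,90),(340,259)),((-120,-250,18),s(70,447)),((120,-250,18),s(381,521)),((-120,120,18),s(167,62))]}
def res(p): return np.concatenate([(proj(C[n],cw(p,[o[0] for o in obs[n]]))-[o[1] for o in obs[n]]).ravel() for n in C])
r=least_squares(res,np.load('p.npy'),loss='soft_l1',f_scale=2);p=r.x
print(p);print(res(p).reshape(-1,2))
np.save('p.npy',p)
for n in C:
    g=arm.masks_of('crank_grip',n); print(n,[(np.round(a['uv'],1),round(a['conf'],2),a['pixels'].sum()) for a in g])
    print(np.round([np.r_[th,proj(C[n],cw(p,grip(th)))[0]] for th in np.arange(0,3.3,.2)],1).tolist())
out=[]
box=dict(scene=(305,200,70,100),top=(170,90,70,100))
for n,c in C.items():
    k=5.6
    u,v,w,h=box[n]
    im=cv2.resize(c['image'][v:v+h,u:u+w],None,fx=k,fy=k,interpolation=cv2.INTER_CUBIC).copy()
    out.append(im)
    def dot(X,col):
        for q in proj(c,cw(p,X)): cv2.circle(im,tuple(int(a) for a in (q-[u,v])*k),2,col,-1)
    dot([HUB],(255,0,255));dot([HUB+12*S],(255,0,0))
    dot([grip(t,13) for t in np.arange(0,3.2,np.pi/12)],(0,255,255))
    dot([grip(t,53) for t in np.arange(0,3.2,np.pi/12)],(255,255,0))
cv2.imwrite('pics/crop2.png',np.hstack(out)[:,:,::-1])
E
```

```text
[503.66 108.31   1.32]
[[-2.07  2.53]
 [-0.36 -0.03]
 [ 1.73 -1.08]
 [ 0.15 -1.59]
 [ 0.78  1.19]
 [ 1.58 -0.74]
 [-5.77 -2.52]
 [-0.51  0.75]]
scene [(array([333.8, 242.7]), 0.6, np.int64(133))]
[[0.0, 317.9, 255.9], [0.2, 318.8, 253.1], [0.4, 320.2, 250.3], [0.6, 322.2, 247.8], [0.8, 324.5, 245.5], [1.0, 327.1, 243.6], [1.2, 330.0, 242.2], [1.4, 332.9, 241.2], [1.6, 335.9, 240.8], [1.8, 338.7, 241.0], [2.0, 341.4, 241.7], [2.2, 343.7, 242.9], [2.4, 345.5, 244.6], [2.6, 346.9, 246.8], [2.8, 347.7, 249.3], [3.0, 347.9, 252.1], [3.2, 347.5, 255.0]]
top [(array([213.5, 142.5]), 0.68, np.int64(121))]
[[0.0, 232.2, 131.5], [0.2, 231.0, 134.9], [0.4, 229.2, 138.0], [0.6, 226.8, 140.6], [0.8, 223.9, 142.6], [1.0, 220.7, 144.0], [1.2, 217.3, 144.6], [1.4, 213.8, 144.5], [1.6, 210.3, 143.6], [1.8, 207.0, 142.0], [2.0, 204.0, 139.7], [2.2, 201.4, 136.9], [2.4, 199.4, 133.5], [2.6, 198.1, 129.9], [2.8, 197.4, 126.0], [3.0, 197.5, 122.2], [3.2, 198.3, 118.4]]
```

View pics/crop2.png

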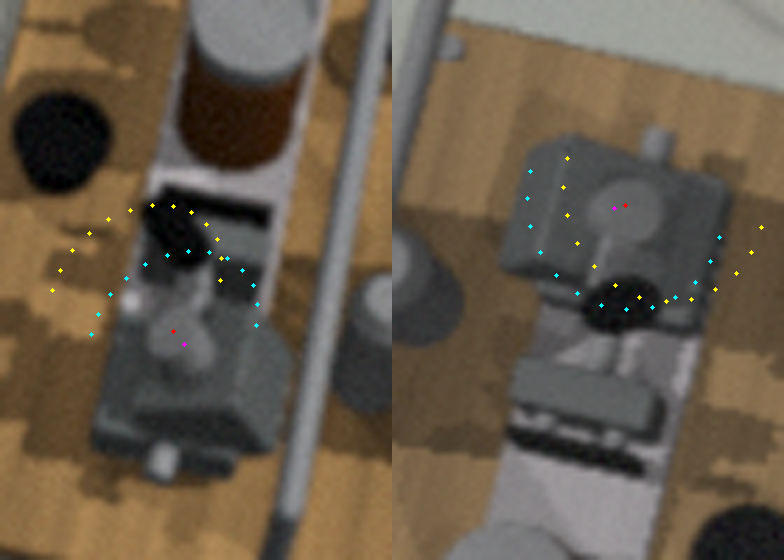

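The pose now fits: grip angle is about 1.5 rad. One more measurement covers the rail, jaw gap, back jaw and the approach deltas.

```bash
python3 - <<'E'
from h import *
np.set_printoptions(precision=1,suppress=True)
C={n:cam(n) for n in('scene','top')}
p=np.load('p.npy');R,t=T(p);inv=lambda X:R.T@(X-t)
t_=lambda a,b:(170+(a-392)/5.6,90+b/5.6); s_=lambda a,b:(305+a/5.6,200+b/5.6)
print('rail top',[inv(onz(C['top'],u,250)) for u in[(194,37),(134,263),(165,150)]])
print('rail scene',[inv(onz(C['scene'],u,250)) for u in[(385,133),(347,327)]])
print('padtop edge top img z72',[inv(onz(C['top'],t_(*u),72)) for u in[(508,440),(640,475)]], 'scene',[inv(onz(C['scene'],s_(*u),72)) for u in[(165,187),(272,210)]])
# back jaw front top edge in top crop1: (524,395)-(595,408)
b=lambda a,b:(130+(a-390)/2.8,75+b/2.8)
print('backjaw',[inv(onz(C['top'],b(*u),72)) for u in[(526,391),(597,405)]])
print('lid',inv(onz(C['top'],b(564,343),121)))
st=arm.get_state();Rt=Ro.from_euler('xyz',st['orientation']).as_matrix();print(Rt, st['eef_pos'])
for al in (30,45):
    a=np.radians(al);z=np.array([np.sin(a),0,-np.cos(a)]);y=np.array([0,-1,0.]);x=np.cross(y,z)
    G=R@np.c_[x,y,z]; rv=np.degrees(Ro.from_matrix(Rt.T@G).as_rotvec())
    P=cw(p,grip(1.5,38))[0]-155*G[:,2]; print(al,'rotvec',rv,'TCP',P,'shift tool',Rt.T@(P-st['eef_pos'])/10)
    print('pre',P-80*G[:,2], (P-80*G[:,2]-st['eef_pos'])@Rt/10)
E
```

```text
rail top [array([  46.5, -301.9,  250. ]), array([ 48.8, 155.7, 250. ]), array([ 43.7, -67.2, 250. ])]
rail scene [array([ 54.6, 149.7, 250. ]), array([  44.6, -392.4,  250. ])]
padtop edge top img z72 [array([ 22.6, -65.7,  72. ]), array([-33.3, -63.8,  72. ])] scene [array([-23.8, -74.6,  72. ]), array([ 28.2, -75.2,  72. ])]
backjaw [array([24.1, 42.6, 72. ]), array([-34.6,  40.6,  72. ])]
lid [ -5.7   1.2 121. ]
[[-0.9  0.4 -0. ]
 [ 0.4  0.9 -0. ]
 [-0.  -0.  -1. ]] [216.8 478.1 404.7]
30 rotvec [-21.   24.9  78.3] TCP [597.7 -18.6 255.7] shift tool [-55.2 -29.5  14.9]
pre [587.6 -57.3 324.9] [-55.9 -33.4   8. ]
45 rotvec [-31.4  37.3  75.8] TCP [589.6 -49.7 231. ] shift tool [-55.8 -32.7  17.4]
pre [ 575.4 -104.4  287.6] [-56.7 -38.2  11.7]
```

Travel to full contact is about 50 mm (12.5 rad), plus 1.1 rad of squeeze. The rail at x=+46 clears a tool that leans with the shaft. I route around the rail's near end: swing to the robot's right first, then turn.

```bash
python3 -m inch '[-1.8,-3.3,0,0,0,0,1,-1.8,-3.3,0,0,0,0,1,-1.8,-3.3,0,0,0,0,1,-1.8,-3.3,0,0,0,0,1,-1.8,-3.3,0,0,0,0,1,-1.8,-3.3,0,0,0,0,1,-1.8,-3.3,0,0,0,0,1,-1.8,-3.3,0,0,0,0,1,-1.8,-3.3,0,0,0,0,1,-1.8,-3.3,0,0,0,0,1,-1.8,-3.3,0,0,0,0,1,-1.8,-3.3,0,0,0,0,1,-1.8,-3.3,0,0,0,0,1,-1.8,-3.3,0,0,0,0,1]'
python3 -m inch '[0,0,0,0,0,8,0.2,0,0,0,0,0,8,0.2,0,0,0,0,0,8,0.2,0,0,0,0,0,8,0.2,0,0,0,0,0,8,0.2,0,0,0,0,0,8,0.2,0,0,0,0,0,8,0.2,0,0,0,0,0,8,0.2,0,0,0,0,0,8,0.2,0,0,0,0,0,8,0.2]'
cat > plan.py <<'E'
from h import *
import sys
np.set_printoptions(precision=2,suppress=True)
# deltas from current measured pose to grasp pose at angle th, height h, standoff
def plan(th,h,off,al=30,p=None):
    p=np.load('p.npy') if p is None else p
    R,t=T(p);st=arm.get_state();Rt=Ro.from_euler('xyz',st['orientation']).as_matrix()
    a=np.radians(al);z=np.array([np.sin(a),0,-np.cos(a)]);y=np.array([0,-1,0.]);G=R@np.c_[np.cross(y,z),y,z]
    P=cw(p,grip(th,h))[0]-(155+off)*G[:,2]
    print('clock',st['clock'],'pos',st['eef_pos'],'q',st['q'],'f',st['ft_force'],'gap',st['finger_gap'])
    print('rotvec',np.degrees(Ro.from_matrix(Rt.T@G).as_rotvec()),'shift now-tool cm',Rt.T@(P-st['eef_pos'])/10,'shift target-tool cm',G.T@(P-st['eef_pos'])/10)
if __name__=='__main__': plan(*map(float,sys.argv[1:]))
E
python3 plan.py 1.5 38 80
```

```text
clock: 3.15
eef_pos: [254.9, -48.2, 405.0]
orientation: [3.141, 0.002, 2.716]
ft_force: [1.5, -0.2, 0.5]
finger_gap: 0.999
grasp_force: 0.0
clock: 4.15
eef_pos: [255.4, -46.7, 404.8]
orientation: [3.141, -0.0, 1.314]
ft_force: [-1.2, 0.0, 1.1]
finger_gap: 0.6
grasp_force: 0.0
clock 4.15 pos [255.41 -46.71 404.82] q [-0.18 -0.38 -0.47  1.48 -0.    1.65] f [-1.17  0.01  1.15] gap 0.5999882461972321
rotvec [ 0.05 30.   -0.09] shift now-tool cm [ 7.42 32.4   8.  ] shift target-tool cm [ 2.38 32.42 10.6 ]
```

```bash
python3 -m inch '[0,3.2,0,0,3,0,0.2,0,3.2,0,0,3,0,0.2,0,3.2,0,0,3,0,0.2,0,3.2,0,0,3,0,0.2,0,3.2,0,0,3,0,0.2,0,3.2,0,0,3,0,0.2,0,3.2,0,0,3,0,0.2,0,3.2,0,0,3,0,0.2,0,3.2,0,0,3,0,0.2,0,3.2,0,0,3,0,0.2,0,0,0,0,0,0,0.2]'
python3 - <<'E'
from plan import *
plan(1.5,38,80)
c=cam('wrist');save(c,'w1.png');p=np.load('p.npy')
for q in('crank_grip','crank_hub','jaw','bed'): print(q,[(np.round(r['uv'],1),round(r['conf'],2)) for r in arm.place_of(q,'wrist')][:2])
print('exp grip',proj(c,cw(p,[grip(1.4),grip(1.5),HUB,grip(1.5,53),grip(1.5,13),[0,0,26]])))
E
```

```text
clock: 5.25
eef_pos: [568.3, -127.5, 402.5]
orientation: [-3.14, -0.524, 1.318]
ft_force: [1.5, 0.8, -0.7]
finger_gap: 0.601
grasp_force: 0.0
clock 5.25 pos [ 568.26 -127.5   402.47] q [-0.33  0.25  0.07  1.44  0.52  1.49] f [ 1.55  0.82 -0.66] gap 0.6013742117090742
rotvec [-0.19 -0.04  0.13] shift now-tool cm [ 2.42  0.14 10.36] shift target-tool cm [ 2.43  0.1  10.35]
crank_grip [(array([285.3, 154.9]), 0.93)]
crank_hub [(array([329.2, 150.8]), 0.7)]
jaw [(array([236.6, 169.3]), 0.61)]
bed []
exp grip [[284.95 161.99]
 [284.42 157.45]
 [326.28 148.69]
 [284.5  161.59]
 [284.34 153.78]
 [179.57 168.35]]
```

View pics/w1.png

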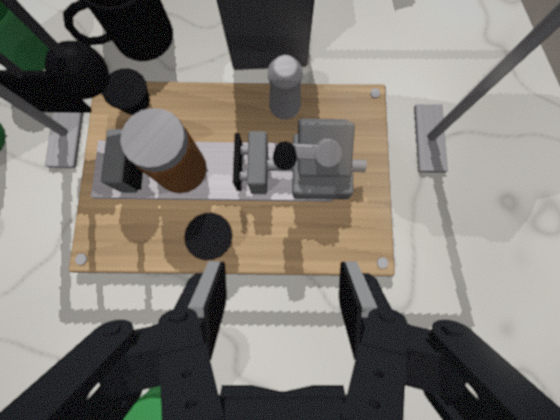

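The wrist view shows the grip at (285,155), the hub at (329,150), and the jar at (165,150) between the pad (238,162) and back jaw (122,160). This agrees with the model within 3 px. I move in along the tool axis.

```bash
python3 -m inch '[0.65,0,2.6,0,0,0,0.2,0.65,0,2.6,0,0,0,0.2,0.65,0,2.6,0,0,0,0.2,0.65,0,2.6,0,0,0,0.2,0,0,0,0,0,0,0.2]'
python3 - <<'E'
from plan import *
plan(1.55,38,0)
c=cam('wrist');save(c,'w2.png');p=np.load('p.npy')
for q in('crank_grip','crank_hub'): print(q,[(np.round(r['uv'],1),round(r['conf'],2)) for r in arm.place_of(q,'wrist')][:2])
print('exp grip',proj(c,cw(p,[grip(1.5),grip(1.6),HUB])))
E
```

```text
clock: 6.0
eef_pos: [582.5, -52.1, 325.8]
orientation: [-3.138, -0.523, 1.32]
ft_force: [-1.2, 0.6, -0.7]
finger_gap: 0.6
grasp_force: 0.0
clock 6.0 pos [582.49 -52.09 325.82] q [-0.19  0.23 -0.12  1.19  0.52  1.63] f [-1.19  0.64 -0.71] gap 0.5997931764861539
rotvec [-0.33  0.02  0.25] shift now-tool cm [-0.16  0.67  7.88] shift target-tool cm [-0.16  0.62  7.89]
crank_grip [(array([296.2, 224. ]), 0.68)]
crank_hub [(array([348.1, 212.2]), 0.58)]
exp grip [[293.88 228.43]
 [293.84 222.38]
 [349.66 208.28]]
```

View pics/w2.png

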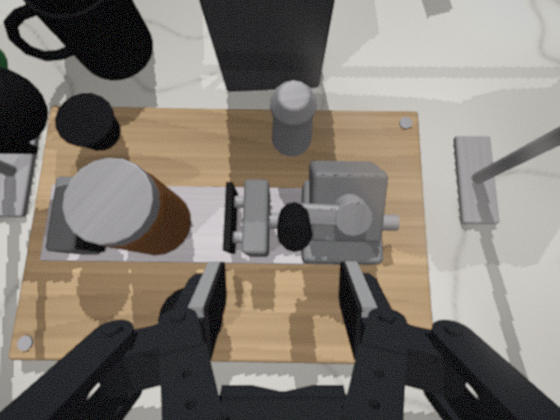

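The grip is at (294,228), between the fingers at (213,295) and (357,295). After a 6 mm shift in y, I advance and close.

```bash
python3 -m inch '[0,0.3,0,0,0,0,0.2,0,0.3,0,0,0,0,0.2,0,0,2,0,0,0,0.2,0,0,2,0,0,0,0.2,0,0,2,0,0,0,0.2,0,0,1.5,0,0,0,0.2,0,0,0.3,0,0,0,0.2,0,0,0,0,0,0,0.2]'
python3 - <<'E'
from plan import *
plan(1.55,38,0)
c=cam('wrist');save(c,'w3.png');p=np.load('p.npy')
E
```

```text
clock: 6.95
eef_pos: [599.7, -18.1, 260.1]
orientation: [-3.141, -0.523, 1.319]
ft_force: [0.8, 0.4, 0.5]
finger_gap: 0.596
grasp_force: 0.0
clock 6.95 pos [599.65 -18.08 260.09] q [-0.13  0.27 -0.21  1.01  0.52  1.71] f [0.84 0.41 0.47] gap 0.5964760434507272
rotvec [-0.13  0.01  0.19] shift now-tool cm [-0.1  -0.18  0.33] shift target-tool cm [-0.1  -0.18  0.33]
```

View pics/w3.png

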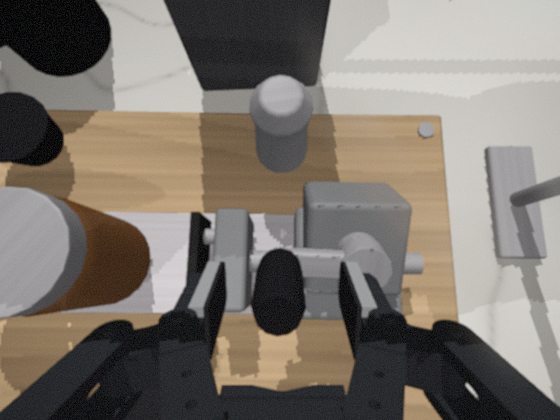

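The grip (279,292) sits between the fingers, midline about u=284. I centre it and close.

```bash
python3 -m inch '[0,-0.15,0.2,0,0,0,0.2,0,0,0,0,0,0,-1,0,0,0,0,0,0,-1,0,0,0,0,0,0,-1,0,0,0,0,0,0,-1,0,0,0,0,0,0,-1,0,0,0,0,0,0,-1]'
python3 plan.py 1.55 38 0
```

```text
clock: 7.7
eef_pos: [598.3, -16.7, 259.0]
orientation: [3.141, -0.524, 1.32]
ft_force: [-3.4, -3.3, 5.7]
finger_gap: 0.239
grasp_force: 58.7
clock 7.7 pos [598.25 -16.71 259.02] q [-0.13  0.27 -0.22  1.01  0.52  1.71] f [-3.36 -3.29  5.7 ] gap 0.23937926420253858
rotvec [-0.07 -0.    0.2 ] shift now-tool cm [-0.13 -0.01  0.19] shift target-tool cm [-0.13 -0.01  0.19]
```

Gripped, angle about pi/2. First quarter turn in small arcs as a check.

```bash
python3 -m inch '[1.3,0.21,0,0,0,0,-1,1.17,0.6,0,0,0,0,-1,0.93,0.93,0,0,0,0,-1,0.6,1.17,0,0,0,0,-1,0.21,1.3,0,0,0,0,-1]'
python3 plan.py 3.14 38 0
```

```text
clock: 8.2
eef_pos: [647.4, 7.4, 279.5]
orientation: [-3.139, -0.519, 1.317]
ft_force: [-10.7, -11.8, 5.6]
finger_gap: 0.239
grasp_force: 59.6
clock 8.2 pos [647.36   7.38 279.47] q [-0.08  0.34 -0.08  1.05  0.51  1.77] f [-10.69 -11.8    5.59] gap 0.2385428306988003
rotvec [-0.17  0.25  0.07] shift now-tool cm [0.04 0.04 0.18] shift target-tool cm [0.04 0.04 0.18]
```

```bash
python3 -m inch '[-0.21,1.3,0,0,0,0,-1,-0.6,1.17,0,0,0,0,-1,-0.93,0.93,0,0,0,0,-1,-1.17,0.6,0,0,0,0,-1,-1.3,0.21,0,0,0,0,-1,-1.3,-0.21,0,0,0,0,-1,-1.17,-0.6,0,0,0,0,-1,-0.93,-0.93,0,0,0,0,-1,-0.6,-1.17,0,0,0,0,-1,-0.21,-1.3,0,0,0,0,-1,0.21,-1.3,0,0,0,0,-1,0.6,-1.17,0,0,0,0,-1,0.93,-0.93,0,0,0,0,-1,1.17,-0.6,0,0,0,0,-1,1.3,-0.21,0,0,0,0,-1,1.3,0.21,0,0,0,0,-1,1.17,0.6,0,0,0,0,-1,0.93,0.93,0,0,0,0,-1,0.6,1.17,0,0,0,0,-1,0.21,1.3,0,0,0,0,-1]'
python3 - <<'E'
from plan import *
plan(3.14,38,0)
C={n:cam(n) for n in('scene','top','wrist')}
p=np.load('p.npy');R,t=T(p)
for n in('scene','top','wrist'):
    save(C[n],n+'_b.png')
    for q,z in(('jaw',27),('jar',26)): print(n,q,[(np.round(r['uv'],1),round(r['conf'],2),R.T@(onz(C[n],r['uv'],z)-t)) for r in arm.place_of(q,n)][:3])
E
```

```text
clock: 10.2
eef_pos: [647.3, 7.4, 279.4]
orientation: [-3.139, -0.519, 1.317]
ft_force: [-10.8, -12.6, 6.1]
finger_gap: 0.234
grasp_force: 60.2
clock 10.2 pos [647.33   7.37 279.44] q [-0.08  0.34 -0.08  1.05  0.51  1.77] f [-10.83 -12.59   6.1 ] gap 0.2335829150511557
rotvec [-0.17  0.25  0.07] shift now-tool cm [0.04 0.04 0.17] shift target-tool cm [0.04 0.04 0.17]
scene jaw [(array([368.1, 263.4]), 0.57, array([  80.16, -119.03,   27.  ])), (array([345.2, 232.5]), 0.5, array([  4.01, -38.46,  27.  ]))]
scene jar [(array([410.1, 179.5]), 0.81, array([162.65, 187.74,  26.  ])), (array([373.5, 160.9]), 0.8, array([ 46.3 , 232.11,  26.  ])), (array([262.2, 212.9]), 0.69, array([-238.02,  -29.04,   26.  ]))]
top jaw [(array([197.7, 184.2]), 0.82, array([  6.52, -38.81,  27.  ]))]
top jar [(array([300.6, 219.4]), 0.94, array([-248.6 ,  -12.51,   26.  ])), (array([153.1, 303.6]), 0.86, array([ 43.06, 257.54,  26.  ])), (array([195.6, 200.1]), 0.81, array([ 2.49, -1.11, 26.  ]))]
wrist jaw [(array([106.1, 310.3]), 0.81, array([ -0.67, -37.29,  27.  ])), (array([282.2, 288.8]), 0.47, array([  14.34, -166.41,   27.  ]))]
wrist jar [(array([ 59.9, 308.6]), 0.78, array([ 0.71, -3.29, 26.  ]))]
```

The jaw is at y≈-38 mm as predicted, the jar centre at ≈-2 mm, and tangential drag is 7.4 N. Half a turn more brings the pad to ≈-25, still short of any clamping.

```bash
python3 -m inch '[-0.21,1.3,0,0,0,0,-1,-0.6,1.17,0,0,0,0,-1,-0.93,0.93,0,0,0,0,-1,-1.17,0.6,0,0,0,0,-1,-1.3,0.21,0,0,0,0,-1,-1.3,-0.21,0,0,0,0,-1,-1.17,-0.6,0,0,0,0,-1,-0.93,-0.93,0,0,0,0,-1,-0.6,-1.17,0,0,0,0,-1,-0.21,-1.3,0,0,0,0,-1]'
cat > tan.py <<'E'
from plan import *
st=arm.get_state();p=np.load('p.npy');R,t=T(p);G=Ro.from_euler('xyz',st['orientation']).as_matrix()
th0=float(sys.argv[1])
g=R.T@(st['eef_pos']+155*G[:,2]-t)-HUB; e1=np.array([-.866,0,-.5])
th=np.arctan2(g[1],g@e1); f=R.T@st['ft_force']
tg=-np.sin(th)*e1+np.cos(th)*np.array([0,1,0]);rd=np.cos(th)*e1+np.sin(th)*np.array([0,1,0])
print('th',th0+(th-th0+np.pi)%(2*np.pi)-np.pi,'r',np.hypot(g[1],g@e1),'h',g@S,'drag',-f@tg,'radial',f@rd,'grasp',st['grasp_force'])
E
python3 tan.py 12.57
```

```text
clock: 11.65
eef_pos: [631.8, -64.3, 237.8]
orientation: [3.134, -0.52, 1.322]
ft_force: [7.4, -6.6, -1.5]
finger_gap: 0.236
grasp_force: 59.8
th 12.49030646045256 r 43.38006155978247 h 40.29690760508542 drag 8.482612801540183 radial 5.278536683000698 grasp 59.83100438956171
```

```bash
python3 -m inch '[0.21,-1.3,0,0,0,0,-1,0.6,-1.17,0,0,0,0,-1,0.93,-0.93,0,0,0,0,-1]'; python3 tan.py 13.5
python3 -m inch '[1.17,-0.6,0,0,0,0,-1,1.3,-0.21,0,0,0,0,-1]'; python3 tan.py 14.14
python3 - <<'E'
from h import *
c=cam('top');d=cam('scene');w=cam('wrist')
k=5
a=cv2.resize(c['image'][140:250,160:240],None,fx=k,fy=k,interpolation=cv2.INTER_CUBIC)
b=cv2.resize(d['image'][165:275,310:385],None,fx=k,fy=k,interpolation=cv2.INTER_CUBIC)
cv2.imwrite('pics/crop4.png',np.hstack([a,b])[:,:,::-1]);save(w,'w4.png')
E
```

```text
clock: 11.95
eef_pos: [600.6, -41.4, 245.7]
orientation: [3.14, -0.517, 1.317]
ft_force: [2.0, -10.6, 0.7]
finger_gap: 0.234
grasp_force: 60.1
th 13.4494700276725 r 43.08003588272243 h 40.00332510151448 drag 9.180464875190369 radial 1.5935258897021747 grasp 60.13531684409827
clock: 12.15
eef_pos: [597.6, -18.1, 258.1]
orientation: [-3.141, -0.518, 1.317]
ft_force: [-0.1, -11.1, 0.2]
finger_gap: 0.236
grasp_force: 60.2
th 14.086027857708913 r 42.372123761489235 h 39.88132291788936 drag 9.35104374217453 radial -2.1859974817696726 grasp 60.225761462934315
```

View pics/crop4.png

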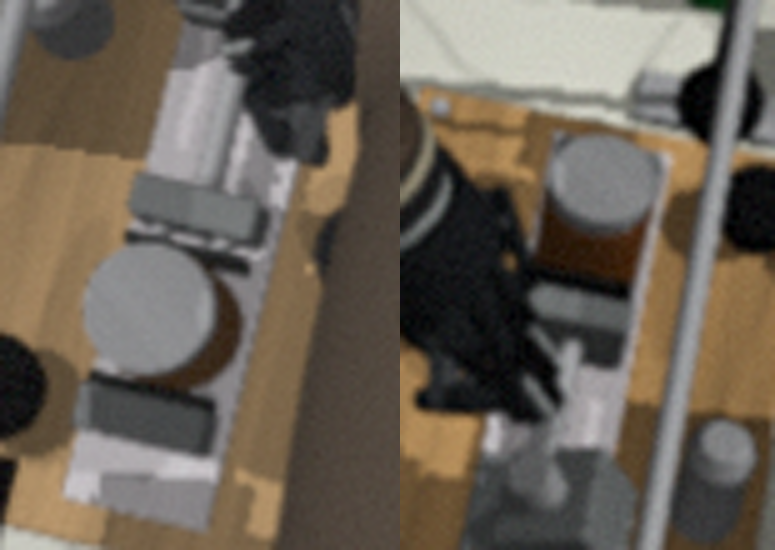

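View pics/w4.png

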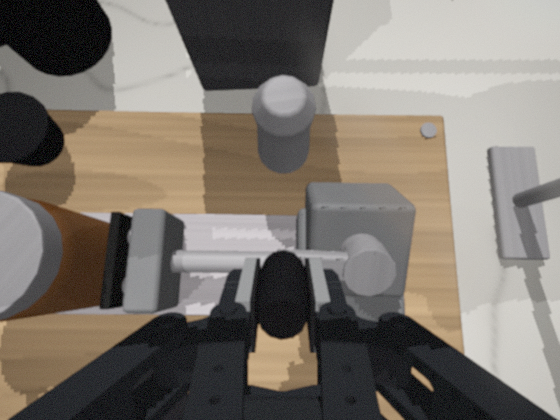

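In the top crop the pad (190,255) is still sprung out from the jaw, and a slight gap to the back jaw remains near (150,378). Drag isn't rising at 3.2 N/rad, so the jar isn't clamped yet. I wind in small steps and watch the drag.

```bash
python3 -m inch '[1.3,0.21,0,0,0,0,-1]'; python3 tan.py 14.4;python3 -m inch '[1.17,0.6,0,0,0,0,-1]'; python3 tan.py 14.7
```

```text
clock: 12.4
eef_pos: [602.1, -8.1, 264.2]
orientation: [-3.139, -0.518, 1.315]
ft_force: [-3.8, -13.4, 1.5]
finger_gap: 0.235
grasp_force: 60.8
th 14.383598659003663 r 41.90921346922765 h 39.80944185016119 drag 11.074108428416663 radial -2.4440099325365074 grasp 60.809559118933976
clock: 12.5
eef_pos: [610.4, 0.7, 270.3]
orientation: [-3.139, -0.519, 1.316]
ft_force: [-5.6, -14.4, 2.6]
finger_gap: 0.235
grasp_force: 60.8
th 14.710291679450862 r 41.55395799064299 h 39.74151362994307 drag 11.040976524880294 radial -4.954467315222939 grasp 60.822095344774425
```

```bash
python3 -m inch '[0.93,0.93,0,0,0,0,-1]'; python3 tan.py 15.0
```

```text
clock: 12.6
eef_pos: [621.3, 6.4, 275.0]
orientation: [-3.138, -0.519, 1.316]
ft_force: [-9.4, -15.2, 4.6]
finger_gap: 0.232
grasp_force: 61.1
th 15.02730083882463 r 41.253187743513976 h 39.65495029612635 drag 11.937887321383482 radial -6.435067237898416 grasp 61.08425428625196
```

```bash
python3 - <<'E'
from h import *
c=cam('top');d=cam('scene')
k=5
a=cv2.resize(c['image'][140:250,160:240],None,fx=k,fy=k,interpolation=cv2.INTER_CUBIC)
b=cv2.resize(d['image'][165:275,310:385],None,fx=k,fy=k,interpolation=cv2.INTER_CUBIC)
now=np.hstack([a,b])[:,:,::-1];old=cv2.imread('pics/crop4.png')
cv2.imwrite('pics/crop5.png',np.hstack([old[130:530,60:260],now[130:530,60:260],old[50:450,500:690],now[50:450,500:690]]))
# shift of jar lid and jaw between the pictures (template match), px of original
def sh(x,y,w,h):
    t=old[y:y+h,x:x+w];R=now[y-20:y+h+20,x-20:x+w+20];m=cv2.minMaxLoc(cv2.matchTemplate(R,t,cv2.TM_CCOEFF_NORMED));return (np.array(m[3])-20)/k,round(m[1],3)
print('lid',sh(85,245,130,120),'jaw',sh(132,175,130,65),'pad',sh(125,228,120,40),'backjaw',sh(80,375,135,75))
print('scene lid',sh(550,140,110,90),'jaw',sh(535,285,95,75))
p=np.load('p.npy');R,t=T(p)
print('scale top px per mm y',(proj(c,cw(p,[[0,-20,121],[0,-10,121],[0,-30,72],[0,-20,72]]))),'scene',proj(d,cw(p,[[0,0,121],[0,10,121],[0,-30,72],[0,-20,72]])))
E
```

```text
lid (array([0.2, 0. ]), 0.977) jaw (array([-1.2,  1. ]), 0.585) pad (array([0.2, 0. ]), 0.736) backjaw (array([0., 0.]), 0.985)
scene lid (array([0. , 0.2]), 0.977) jaw (array([ 0.4, -1.4]), 0.254)
scale top px per mm y [[191.93700599 187.41557199]
 [190.82944227 191.8834261 ]
 [196.53221862 185.9208324 ]
 [195.47665151 190.18721515]] scene [[349.72868692 202.55848245]
 [350.33038104 199.53753351]
 [345.96729879 221.34483087]
 [346.5736506  218.30737784]]
```

View pics/crop5.png

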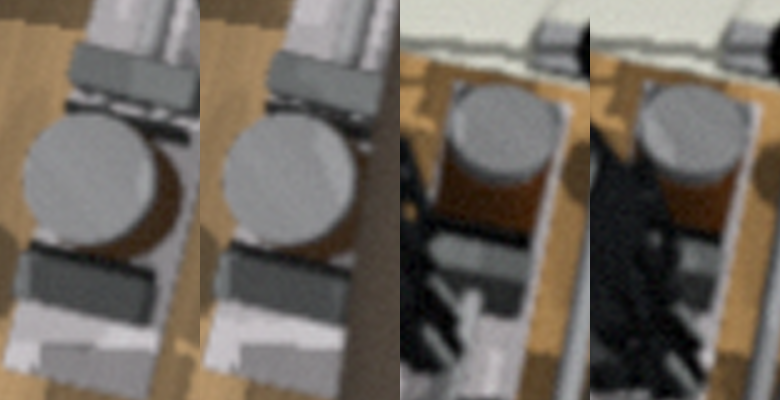

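The lid has not moved between 14.1 and 15.0 rad, so the jar has been against the back jaw for at least ~3.5 mm of jaw travel. I measure the pad compression from intensity profiles against the uncompressed pictures.

```bash
python3 - <<'E'
from h import *
from scipy.ndimage import map_coordinates
np.set_printoptions(precision=0,suppress=True,linewidth=220)
c=cam('top');save(c,'top_c.png');p=np.load('p.npy')
c4=cv2.resize(cv2.imread('pics/crop4.png')[:,:400],(80,110),interpolation=cv2.INTER_AREA)
o=cv2.imread('pics/top_b.png').copy();o[140:250,160:240]=c4
ims={'th1.55':(cv2.imread('pics/top0.png'),1.55),'th9.42':(cv2.imread('pics/top_b.png'),9.42),'th14.1':(o,14.09),'th15.03':(cv2.imread('pics/top_c.png'),15.03)}
s=np.arange(-24,14,1.5)   # y relative to nominal unpressed pad face
print('s      ',s)
for n,(im,th) in ims.items():
    y0=-38+(th-9.42)*4
    g=cv2.cvtColor(im,cv2.COLOR_BGR2GRAY).astype(float)
    pr=0
    for x in np.arange(14,26,2):
        uv=proj(c,cw(p,[[x,y0+a,72] for a in s])); pr=pr+map_coordinates(g,[uv[:,1],uv[:,0]],order=1)/6
    print(n,pr)
E
python3 tan.py 15
```

```text
s       [-24. -22. -21. -20. -18. -16. -15. -14. -12. -10.  -9.  -8.  -6.  -4.  -3.  -2.   0.   2.   3.   4.   6.   8.   9.  10.  12.  14.]
th1.55 [ 95.  95.  95.  96.  95.  93.  86.  71.  65.  74.  93. 107. 111.  92.  61.  39.  30.  32.  43.  69.  97. 124. 134. 134. 133. 133.]
th9.42 [111. 112. 114. 114. 112. 109. 100.  91.  90. 112. 136. 148. 147. 124.  81.  50.  41.  53.  78. 108. 129. 137. 136. 136. 137. 138.]
th14.1 [106. 106. 106. 107. 106. 102.  93.  87.  93. 115. 132. 130. 104.  75.  70.  86. 110. 128. 134. 137. 138. 138. 139. 139. 140. 140.]
th15.03 [108. 108. 107. 106. 105. 102.  94.  86.  86.  85.  72.  61.  71.  94. 119. 130. 135. 136. 137. 138. 138. 138. 139. 140. 140. 140.]
th 15.082219933417495 r 41.06111421531797 h 39.83489161470112 drag 3.126029514276884 radial -4.483168113102515 grasp 60.68083518650383
```

Pad compression is about 5.5–6 mm, from both the profile and the drag (11.9 against 7.4 N). I ease back one 18° step to ~4.5 mm for margin, then release and retreat along the shaft.

```bash
python3 -m inch '[-0.93,-0.93,0,0,0,0,-1,0,0,0,0,0,0,-1]'; python3 tan.py 14.8
python3 -m inch '[0,0,0,0,0,0,0,0,0,0,0,0,0,0.1,0,0,0,0,0,0,0.1,0,0,0,0,0,0,0.1]'
python3 -m inch '[0,0,-1,0,0,0,0.1,0,0,-2,0,0,0,0.1,0,0,-2,0,0,0,0.1,0,0,-3,0,0,0,0.1,0,0,-3,0,0,0,0.1,0,0,-3,0,0,0,0.1,0,0,0,0,0,0,0.1]'
python3 - <<'E'
from h import *
from scipy.ndimage import map_coordinates
np.set_printoptions(precision=0,suppress=True,linewidth=220)
c=cam('top');save(c,'top_d.png');p=np.load('p.npy');w=cam('wrist');save(w,'w5.png')
g=cv2.cvtColor(cv2.imread('pics/top_d.png'),cv2.COLOR_BGR2GRAY).astype(float)
s=np.arange(-24,14,1.5);print(s)
for th in(14.71,):
    uv=[proj(c,cw(p,[[x,-38+(th-9.42)*4+a,72] for a in s])) for x in np.arange(14,26,2)]
    print(sum(map_coordinates(g,[u[:,1],u[:,0]],order=1) for u in uv)/6)
q=arm.place_of('crank_grip','wrist');print([(r['uv'],r['conf']) for r in q])
for th in(14.4,14.6,14.8,15.0):print(th,proj(w,cw(p,grip(th))))
E
```

```text
clock: 12.95
eef_pos: [611.5, 1.1, 270.9]
orientation: [3.14, -0.523, 1.319]
ft_force: [-1.3, -6.2, 2.3]
finger_gap: 0.232
grasp_force: 60.5
th 14.758709149171743 r 41.33394646144839 h 39.92782174545522 drag 3.3583511523644503 radial -2.7316300546663963 grasp 60.47340473625809
clock: 13.35
eef_pos: [611.5, 2.5, 270.4]
orientation: [-3.141, -0.524, 1.32]
ft_force: [-0.6, -0.9, -0.0]
finger_gap: 0.549
grasp_force: 0.0
clock: 14.05
eef_pos: [594.2, -67.2, 396.7]
orientation: [3.134, -0.524, 1.321]
ft_force: [-0.4, 0.3, 1.1]
finger_gap: 0.547
grasp_force: 0.0
[-24. -22. -21. -20. -18. -16. -15. -14. -12. -10.  -9.  -8.  -6.  -4.  -3.  -2.   0.   2.   3.   4.   6.   8.   9.  10.  12.  14.]
[113. 113. 112. 113. 112. 108. 100.  93.  97. 116. 115.  86.  68.  79. 104. 127. 137. 143. 145. 146. 146. 147. 147. 148. 149. 149.]
[([284.2, 197.5], 0.92), ([167.4, 225.1], 0.42)]
14.4 [[272. 212.]]
14.6 [[276. 203.]]
14.8 [[281. 195.]]
15.0 [[288. 188.]]
```

The jaw stands at ≈14.75 rad with the pad about 4–4.5 mm in, the crank is released and the arm is clear. I hand in.

```bash
python3 -c "
from bench import arm
print(arm.close_job())"
```

```text
the job is handed in; nothing more can be done
None
```

I wound the jaw onto the jar until the pad was pressed in by an estimated 4–4.5 mm (about 34 N). I then let go of the crank, backed the arm clear and handed the job in at about 14 s; no verdict came back.

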